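Find the fullest tin of spacer rings at the skate-sharpening bench

ROBOT

A 7-joint arm with a two-finger parallel gripper is mounted at the origin on the work surface. World frame = base frame: x ahead of the robot, y to its left, z up, the work surface at z = 0. Lengths are in m, angles in rad, forces in N, time in s.
With the tool pointing down it reaches from about 0.4 to 0.85 m from the base axis. Payload 10.4 kg.
Tool frame: the origin (TCP) lies midway between the tips of the shut fingers; the grasp point (between the pads) lies 19 mm behind it (r.grasp_offset is the distance from the TCP to the grasp point, in m); x points along the fingers, y is the direction in which the jaws open and shut, and the axes are right-handed (so a half turn about x gives the same grasp; the last joint's range is limited). The gripper opens to 87 mm and grips with 3 to 60 N. Pads are 19 mm wide; open, the fingers measure 117 mm over their backs; the gripper's body (75 mm by 190 mm) begins 51 mm behind the grasp point.
Start: joints at [1.173, 0.332, -0.065, 1.46, 0.022, 1.35, -0.088], TCP at [0.229, -0.582, 0.223] pointing down, gripper open.
Joint ranges: [-2.6, 2.6], [-0.5, 2.12], [-1.47, 1.34], [0.16, 2.42], [-1.27, 4.41], [0.06, 2.06], [-2.6, 2.6]. Speed limits (rad/s): [2.22, 2.22, 2.79, 2.79, 3.14, 3.14, 3.14].

INTERFACE

Orientations are given as a unit quaternion [x, y, z, w].
In Python, from bench import r, vision, close_job gives the robot as it stands. The module is installed in compiled form; this text tells all that it offers.
- The arm moves only by the shell command python3 -m pendant 'ROWS' [OPENING] [FORCE]. ROWS is text: rows parted by semicolons, each of 6 numbers parted by spaces: the shift along the tool's x, y, z in units of 0.25 m (1.0 is 0.25 m), then the turn, a rotation vector about the tool's x, y, z in units of 1.5 rad (1.0 is 1.5 rad). A call has 1 to 8 rows; each row is the pose to reach, as a shift and turn from the pose commanded when the call began, along the tool's axes at that moment; what a row does not reach only later rows make up. A row lasts 1/10 s, in which the tool goes at most 50 mm and 8.59 degrees, less where a joint would pass 70% of its speed; a pose out of reach is approached as far as the arm can. A call with a number of a shift or a turn outside -1 to 1 is refused whole. A call with a gripper value outside its range is refused whole. OPENING is the gripper command: -1 is shut, 1 is fully open, values between are in proportion, set as the call begins (- or left out, the last holds). The fingers move at their own pace and stop on an object; FORCE is the grip in N (left out, the last holds). Time passes only in rows, so rows that repeat a pose let the fingers close. It gives the time, the measured TCP pose, the force and the opening at its end, in the units of the state.
- r.read_state(): the state, without advancing time (a new reading comes with each control period).
- vision.camera(name): name is "scene" or "top"; returns (picture, depth): 400x640x3 uint8, blue, green, red; 400x640 float32, m along the optical axis (not along the pixel's ray), 0 where there is no reading.
- vision.get_calibration(name): a dict with "camera_matrix" (3x3 intrinsics, pixels), "k1" (the pictures are not rectified: a ray, as slopes to the right and down, at radius r is drawn at 1 + k1 r^2 times it, then the intrinsics apply), "rvec" (rotation vector, rad) and "tvec" (3), from world to camera coordinates, as OpenCV has them. Camera axes: x right, y down, z forward; pixel columns grow to the right and rows downward; lengths in m; the calibration is good to about 2 mm. A picture is of the moment at which its call begins. get_calibration takes no time and is no camera call.
- close_job(): hands the job in, once; it reports no verdict.
The state is a dict: "time": time; "joint_positions": joint angles; "joint_vel": joint speeds; "joint_torque": joint torques, N m; "ee_pos": TCP position; "eef_rot": TCP orientation; "ft_force": force on the tool from outside, world axes, zero at the start; "torque": the same for the moment, N m; "width": finger opening in m.
Only numpy, scipy, OpenCV 4.12 (cv2) and the standard library are available. Lean on these libraries where they do the work, as an engineer would, in place of code of your own. Each camera call takes 0.05 s, during which the arm holds its last target. There are 200 camera calls.

TASK

Three identical closed tins of spacer rings stand in a row on the rubber mat. Heft them one at a time from the robot's left to its right: lift each about 5 cm clear of the mat to feel its weight, and set it back standing on the mat, not dropped, before lifting the next (the last may stay in hand if it is the heaviest). Then take the heaviest, hold it upright and still about 20 cm above the mat and finish while holding it there, with the other two standing on the mat; leave the puck, stone, skate runner and screwdriver around the mat where they are, and never lay a tin over.

Things in the scene. Friction and masses are not known exactly. Their poses are not given: they have to be found in the camera images.
- tin_left: the leftmost (largest y, as seen from the robot) of three identical plain closed round steel tins, upright, 54 mm across, 80 mm tall; origin at the centre of its underside, z up. Grip it round the straight wall (lid: top 14 mm); 20 N of grip holds any. Filled unseen with steel rings: it weighs 0.18 to 0.65 kg in all; the heaviest, which may be any of the three, outweighs each other by at least 0.2 kg
- tin_middle: the middle one of three identical plain closed round steel tins, upright, 54 mm across, 80 mm tall; origin at the centre of its underside, z up. Grip it round the straight wall (lid: top 14 mm); 20 N of grip holds any. Filled unseen with steel rings: it weighs 0.18 to 0.65 kg in all; the heaviest, which may be any of the three, outweighs each other by at least 0.2 kg
- tin_right: the rightmost (smallest y) of three identical plain closed round steel tins, upright, 54 mm across, 80 mm tall; origin at the centre of its underside, z up. Grip it round the straight wall (lid: top 14 mm); 20 N of grip holds any. Filled unseen with steel rings: it weighs 0.18 to 0.65 kg in all; the heaviest, which may be any of the three, outweighs each other by at least 0.2 kg
- mat: black rubber bench mat, 200 x 440 x 8 mm (x, y, z), fixed to the bench; origin at the centre of its underside, so its top is 8 mm above the origin; its long side y is the direction of the row; the tins stand on it, 110 to 200 mm apart centre to centre
- puck: black ice hockey puck, 76 mm across and 25 mm high, lying on the bench beyond the mat; origin at the centre of its underside; to be left alone
- stone: grey honing stone, 100 x 26 x 18 mm, lying on the bench beyond the mat; origin at the centre of its underside; to be left alone
- runner: steel skate runner (blade) about 290 mm long along its x, 30 mm wide, 4 mm thick, lying flat on the bench left of the mat; to be left alone
- driver: screwdriver with a black handle lying along its x on the bench right of the mat, about 200 mm long; to be left alone
Mind the look-alikes: they are no part of the job. Leave any orange or red look-alike of the tin_left alone.

How it is judged:
By the outcome, as a careful person would: the job done as asked, in the order asked, and still so for the second after the job is handed in, while the arm keeps its last pose, push and grip.
It also fails if it takes over 72 s, if anything falls off the work surface, if the arm or the gripper's body presses on something with over 40 N, if the wrist force passes 120 N, or if a joint passes its speed limit or range.

## Working session

There is one attempt and no reset: what is moved stays moved. The work goes in short steps, Python scripts to look and compute and a shell command to move; the robot and the scene stay as the last step left them, time stands still between calls to the robot, and variables do not carry over. Pictures are saved under pics/ and viewed, about 8 in all and at most 12, crops included, and the job is handed in when it is done.

```bash
mkdir -p pics
cat > h.py <<'E'
import numpy as np, cv2
from bench import r, vision
from scipy.spatial.transform import Rotation as R
def cloud(name):
    img,d=vision.camera(name); c=vision.get_calibration(name)
    K=np.array(c["camera_matrix"]);k1=c["k1"]
    v,u=np.mgrid[0:400,0:640]
    pts=np.stack([u.ravel(),v.ravel()],1).astype(float).reshape(-1,1,2)
    n=cv2.undistortPoints(pts,K,np.array([k1,0,0,0,0.])).reshape(400,640,2)
    P=np.dstack([n*d[...,None],d])
    Rm=cv2.Rodrigues(np.array(c["rvec"],float))[0]
    W=(P-np.array(c["tvec"]).ravel())@Rm
    W[d==0]=np.nan
    return img,W
E
python3 - <<'E'
from h import *
for n in("top","scene"):
    img,W=cloud(n); cv2.imwrite(f"pics/{n}0.png",img); np.save(n+".npy",W)
s=r.read_state(); print(s, r.grasp_offset)
print(R.from_quat(s["eef_rot"]).as_matrix().round(3))
E
```

```text
{'time': 0.1, 'joint_positions': array([ 1.17344586,  0.33277372, -0.06469994,  1.46086322,  0.02162472,
        1.34988342, -0.08848828]), 'joint_vel': array([-4.33444249e-05, -2.10091850e-03,  7.85638797e-04, -3.38824644e-03,
        8.92480704e-04,  1.54757719e-03, -1.58806956e-03]), 'joint_torque': array([ 1.52610348e-03, -6.24545288e+01,  2.46192719e-02, -3.90719140e+01,
       -6.15133275e-02,  3.66870733e-02,  9.34742161e-06]), 'ee_pos': array([ 0.22863891, -0.58130996,  0.22185251]), 'eef_rot': array([-0.69461869, -0.1321546 ,  0.69483621, -0.13131138]), 'ft_force': array([ 0.52352276,  0.19340761, -0.15913179]), 'torque': array([-0.04337099,  0.04039027, -0.02551001]), 'width': 0.08725132095438637} 0.0187
[[-0.001  0.366 -0.931]
 [ 0.001 -0.931 -0.366]
 [-1.    -0.001  0.   ]]
```

View pics/top0.png

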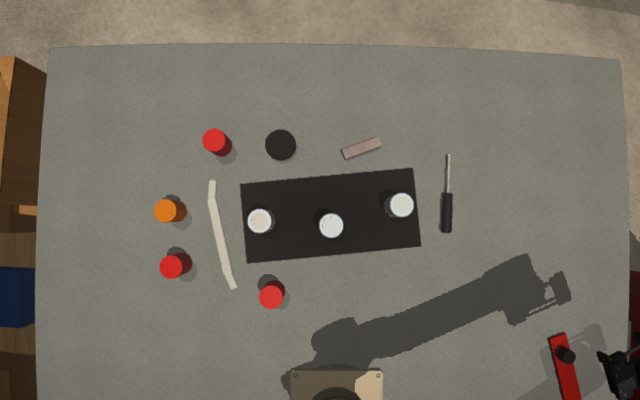

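View pics/scene0.png

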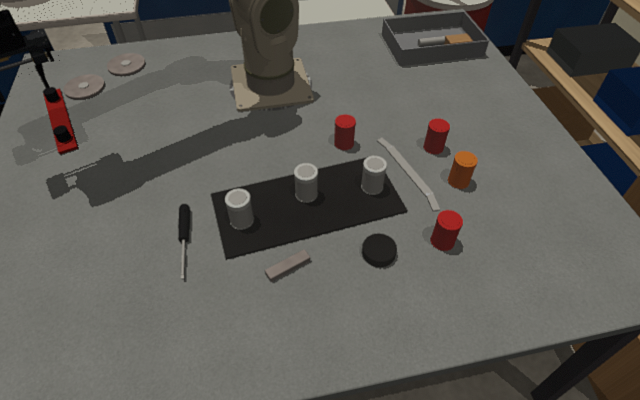

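The top view shows the white tins at about (260,221), (331,225) and (402,205). The red and orange look-alikes are at (214,140), (167,210), (172,266) and (271,295). The scene view agrees, with the tins at (374,175), (306,183) and (239,209).

Run:
```python
from h import *
from scipy.optimize import least_squares
for n in("top","scene"):
    W=np.load(n+".npy"); img=cv2.imread(f"pics/{n}0.png")
    hsv=cv2.cvtColor(img,cv2.COLOR_BGR2HSV)
    for nm,m in(("white",(hsv[...,2]>110)&(hsv[...,1]<40)),("col",(hsv[...,1]>170)&(hsv[...,2]>120))):
        N,L,st,ce=cv2.connectedComponentsWithStats(m.astype(np.uint8))
        for i in range(1,N):
            if st[i,4]<60: continue
            p=W[L==i]; p=p[np.isfinite(p[:,0])]
            if len(p)<30 or np.nanmax(p[:,2])<.03: continue
            t=p[abs(p[:,2]-np.percentile(p[:,2],90))<.006]
            print(n,nm,ce[i].round(0),st[i,4],"med",np.median(p,0).round(3),"zmax",np.percentile(p[:,2],95).round(3),"topmid",((t.max(0)+t.min(0))/2).round(4),np.ptp(t,axis=0).round(3))
            # plane cast of blob for top
    if n=="top":
        c=vision.get_calibration(n);print(c)
        m=(img.max(2)<60)
        m[:160]=0;m[270:]=0;m[:,:235]=0;m[:,430:]=0
        p=W[m.astype(bool)];p=p[p[:,2]<.015];print("mat",cv2.minAreaRect(p[:,:2].astype(np.float32)),np.median(p[:,2]))
```

```text
top white [401. 205.] 469 med [ 0.527 -0.141  0.088] zmax 0.09 topmid [ 0.5276 -0.1399  0.0882] [0.051 0.052 0.009]
top white [259. 221.] 464 med [0.484 0.187 0.088] zmax 0.091 topmid [0.4852 0.1869 0.0884] [0.053 0.055 0.009]
top white [331. 225.] 471 med [0.477 0.022 0.088] zmax 0.091 topmid [0.4784 0.0227 0.0891] [0.053 0.053 0.009]
top col [214. 140.] 407 med [0.672 0.299 0.08 ] zmax 0.083 topmid [0.6723 0.2991 0.0803] [0.053 0.054 0.008]
top col [165. 210.] 413 med [0.505 0.41  0.08 ] zmax 0.083 topmid [0.5058 0.4106 0.0808] [0.052 0.054 0.009]
top col [171. 266.] 415 med [0.375 0.392 0.08 ] zmax 0.083 topmid [0.3747 0.3933 0.0807] [0.054 0.051 0.009]
top col [271. 296.] 429 med [0.311 0.157 0.08 ] zmax 0.083 topmid [0.3108 0.1574 0.0807] [0.053 0.051 0.008]
{'camera_matrix': array([[394.83434585,   0.        , 318.36253897],
       [  0.        , 394.83434585, 194.99031245],
       [  0.        ,   0.        ,   1.        ]]), 'k1': -0.10088460871072592, 'rvec': array([ 2.21253816, -2.18154242,  0.07104543]), 'tvec': array([0.04319064, 0.55042279, 0.96427866])}
mat ((0.50176918
[... 333 characters left out ...]
[1.302 1.596 0.012]
scene white [423.  37.] 509 med [-0.172  0.554  0.005] zmax 0.03 topmid [-0.1184  0.5787  0.0279] [0.026 0.09  0.011]
scene white [237. 198.] 384 med [ 0.528 -0.14   0.087] zmax 0.089 topmid [ 0.5268 -0.1398  0.0873] [0.056 0.053 0.007]
scene col [345. 121.] 204 med [0.313 0.159 0.08 ] zmax 0.082 topmid [0.3129 0.1598 0.0801] [0.051 0.051 0.008]
scene col [439. 125.] 210 med [0.377 0.395 0.08 ] zmax 0.083 topmid [0.3758 0.3946 0.0806] [0.051 0.05  0.008]
scene col [465. 159.] 266 med [0.508 0.411 0.08 ] zmax 0.083 topmid [0.5066 0.4119 0.081 ] [0.054 0.054 0.009]
scene col [450. 220.] 378 med [0.677 0.3   0.081] zmax 0.084 topmid [0.675  0.3005 0.0811] [0.05  0.053 0.008]
```

```bash
cat > go.py <<'E'
import sys
from h import *
T=dict(L=(.4845,.187),M=(.478,.0225),R=(.5275,-.140))
s=r.read_state(); t=T[sys.argv[1]]; z=float(sys.argv[2])
M=R.from_quat(s["eef_rot"]).as_matrix()
print("t",round(s["time"],2),"ee",s["ee_pos"].round(4),"F",s["ft_force"].round(2),"w",round(s["width"],4),"toolx",M[:,0].round(3))
print("units",(M.T@(np.array([*t,z])-s["ee_pos"])/.25).round(3), "align rotvec tool", )
E
python3 -m pendant '0 -.15 -.2 0 0 0;0 -.3 -.4 0 0 0;0 -.45 -.55 0 0 0;0 -.6 -.7 0 0 0;0 -.75 -.85 0 0 0;0 -.9 -.95 0 0 0;0 -.9 -.95 0 0 0'
python3 -m pendant '0 -.15 -.15 0 0 0;0 -.3 -.3 0 0 0;0 -.45 -.4 0 0 0;0 -.6 -.5 0 0 0;0 -.75 -.6 0 0 0;0 -.9 -.7 0 0 0;0 -.9 -.7 0 0 0'
python3 go.py L .15
```

```text
time: 0.8
ee_pos: [0.3686, -0.2814, 0.2224]
eef_rot: [-0.694, -0.133, 0.694, -0.133]
ft_force: [-0.0, -0.3, 1.2]
width: 0.0874
time: 1.5
ee_pos: [0.4484, -0.0056, 0.2228]
eef_rot: [0.695, 0.135, -0.694, 0.134]
ft_force: [0.6, -1.4, -0.4]
width: 0.0869
t 1.5 ee [ 0.4484 -0.0056  0.2228] F [ 0.59 -1.37 -0.44] w 0.0869 toolx [ 0.001  0.001 -1.   ]
units [ 0.292 -0.66  -0.422] align rotvec tool
```

```bash
python3 -m pendant '0 -.15 -.1 0 0 0;.05 -.3 -.2 0 0 0;.1 -.45 -.3 0 0 0;.2 -.6 -.4 0 0 0;.29 -.66 -.42 0 0 0;.29 -.66 -.42 0 0 0;.29 -.66 -.42 0 0 0;.29 -.66 -.42 0 0 0'
python3 go.py L .029
```

```text
time: 2.3
ee_pos: [0.486, 0.1788, 0.1508]
eef_rot: [0.695, 0.131, -0.694, 0.131]
ft_force: [-0.2, 0.1, 0.2]
width: 0.0868
t 2.3 ee [0.486  0.1788 0.1508] F [-0.19  0.09  0.19] w 0.0868 toolx [ 0.001 -0.001 -1.   ]
units [ 0.487 -0.033 -0.006] align rotvec tool
```

Still settling or lagging by about 8 mm. I'll correct this before descending.

```bash
python3 -m pendant '0 -.03 0 0 0 0;0 -.03 0 0 0 0;0 -.03 0 0 0 0;0 -.03 0 0 0 0'
python3 go.py L .029
```

```text
time: 2.7
ee_pos: [0.4827, 0.1868, 0.1503]
eef_rot: [0.695, 0.131, -0.695, 0.132]
ft_force: [-1.1, 1.0, 0.4]
width: 0.0867
t 2.7 ee [0.4827 0.1868 0.1503] F [-1.11  1.01  0.41] w 0.0867 toolx [ 0.001 -0.    -1.   ]
units [ 0.485  0.002 -0.007] align rotvec tool
```

```bash
python3 -m pendant '.08 0 -.006 0 0 0;.16 0 -.006 0 0 0;.24 0 -.006 0 0 0;.32 0 -.006 0 0 0;.4 0 -.006 0 0 0;.46 0 -.006 0 0 0;.485 0 -.006 0 0 0;.485 0 -.006 0 0 0'
python3 go.py L .029
```

```text
time: 3.5
ee_pos: [0.4836, 0.1875, 0.0283]
eef_rot: [-0.694, -0.132, 0.695, -0.132]
ft_force: [-0.5, 1.4, 0.3]
width: 0.0871
t 3.5 ee [0.4836 0.1875 0.0283] F [-0.53  1.4   0.34] w 0.0871 toolx [-0.001 -0.    -1.   ]
units [-0.003  0.003 -0.002] align rotvec tool
```

```bash
python3 -m pendant '0 0 0 0 0 0;0 0 0 0 0 0;0 0 0 0 0 0;0 0 0 0 0 0;0 0 0 0 0 0;0 0 0 0 0 0;0 0 0 0 0 0;0 0 0 0 0 0' -1 25
python3 -m pendant '0 0 0 0 0 0;0 0 0 0 0 0'
python3 go.py L .079
```

```text
time: 4.3
ee_pos: [0.4841, 0.1874, 0.029]
eef_rot: [0.695, 0.132, -0.695, 0.132]
ft_force: [-1.0, -1.7, 4.5]
width: 0.0526
time: 4.5
ee_pos: [0.4841, 0.1875, 0.029]
eef_rot: [0.695, 0.132, -0.695, 0.132]
ft_force: [-1.1, -3.2, 5.0]
width: 0.0526
t 4.5 ee [0.4841 0.1875 0.029 ] F [-1.08 -3.19  4.97] w 0.0526 toolx [ 0. -0. -1.]
units [-0.2    0.002 -0.001] align rotvec tool
```

```bash
python3 -m pendant '-.03 0 0 0 0 0;-.07 0 0 0 0 0;-.11 0 0 0 0 0;-.15 0 0 0 0 0;-.19 0 0 0 0 0;-.21 0 0 0 0 0;-.21 0 0 0 0 0;-.21 0 0 0 0 0'
for i in 1 2 3; do python3 -m pendant '0 0 0 0 0 0;0 0 0 0 0 0;0 0 0 0 0 0'|grep ft_; python3 go.py L .029|head -1; done
```

```text
time: 5.3
ee_pos: [0.4838, 0.1875, 0.0811]
eef_rot: [-0.695, -0.132, 0.695, -0.132]
ft_force: [-0.1, 0.0, -5.8]
width: 0.0528
ft_force: [-0.0, -0.1, -6.2]
t 5.6 ee [0.4837 0.1876 0.081 ] F [-0.04 -0.15 -6.18] w 0.0525 toolx [-0. -0. -1.]
ft_force: [-0.0, -0.4, -6.0]
t 5.9 ee [0.4839 0.1876 0.0813] F [-0.01 -0.35 -5.96] w 0.0527 toolx [ 0. -0. -1.]
ft_force: [0.5, 0.1, -6.1]
t 6.2 ee [0.4839 0.1877 0.0813] F [ 0.47  0.11 -6.11] w 0.0526 toolx [ 0. -0. -1.]
```

```bash
python3 -m pendant '.04 0 0 0 0 0;.09 0 0 0 0 0;.14 0 0 0 0 0;.17 0 0 0 0 0;.19 0 0 0 0 0;.2 0 0 0 0 0;.205 0 0 0 0 0;.208 0 0 0 0 0'
python3 -m pendant '.002 0 0 0 0 0;.002 0 0 0 0 0;.002 0 0 0 0 0'
python3 go.py L .029
```

```text
time: 7.0
ee_pos: [0.4841, 0.1878, 0.0295]
eef_rot: [0.695, 0.132, -0.695, 0.132]
ft_force: [0.9, -0.4, -5.6]
width: 0.0522
time: 7.3
ee_pos: [0.4841, 0.1877, 0.029]
eef_rot: [0.695, 0.132, -0.695, 0.132]
ft_force: [0.4, 0.3, -4.9]
width: 0.0524
t 7.3 ee [0.4841 0.1877 0.029 ] F [ 0.39  0.25 -4.94] w 0.0524 toolx [ 0.001  0.    -1.   ]
units [ 0.     0.003 -0.   ] align rotvec tool
```

Barely touching, so I'll lower a further millimetre until the force unloads.

```bash
python3 -m pendant '.004 0 0 0 0 0;.004 0 0 0 0 0;.004 0 0 0 0 0'
python3 go.py L .029
```

```text
time: 7.6
ee_pos: [0.4842, 0.1877, 0.0289]
eef_rot: [0.695, 0.131, -0.695, 0.132]
ft_force: [-5.9, -4.1, 10.3]
width: 0.0529
t 7.6 ee [0.4842 0.1877 0.0289] F [-5.93 -4.12 10.28] w 0.0529 toolx [ 0.001 -0.001 -1.   ]
units [-0.     0.003 -0.   ] align rotvec tool
```

```bash
python3 -m pendant '0 0 0 0 0 0;0 0 0 0 0 0;0 0 0 0 0 0;0 0 0 0 0 0;0 0 0 0 0 0;0 0 0 0 0 0' 1 25
python3 -m pendant '-.05 0 0 0 0 0;-.12 0 0 0 0 0;-.2 0 0 0 0 0;-.28 0 0 0 0 0;-.36 0 0 0 0 0;-.44 0 0 0 0 0;-.48 0 0 0 0 0;-.48 0 0 0 0 0'
python3 go.py M .15
```

```text
time: 8.2
ee_pos: [0.4839, 0.1877, 0.0277]
eef_rot: [-0.695, -0.132, 0.695, -0.132]
ft_force: [-0.1, 0.0, 0.2]
width: 0.0856
time: 9.0
ee_pos: [0.4847, 0.188, 0.1494]
eef_rot: [0.696, 0.132, -0.694, 0.132]
ft_force: [-0.1, -0.8, 0.0]
width: 0.0868
t 9.0 ee [0.4847 0.188  0.1494] F [-0.07 -0.84  0.05] w 0.0868 toolx [ 0.003  0.    -1.   ]
units [-0.003  0.606  0.267] align rotvec tool
```

```bash
python3 -m pendant '0 .1 .05 0 0 0;0 .25 .11 0 0 0;0 .4 .18 0 0 0;0 .52 .23 0 0 0;0 .606 .267 0 0 0;0 .606 .267 0 0 0;0 .606 .267 0 0 0;0 .606 .267 0 0 0'
python3 -m pendant '0 0 0 0 0 0;0 0 0 0 0 0;0 0 0 0 0 0'
python3 go.py M .029
```

```text
time: 9.8
ee_pos: [0.477, 0.0233, 0.1474]
eef_rot: [-0.694, -0.132, 0.695, -0.132]
ft_force: [0.8, -0.3, -0.4]
width: 0.087
time: 10.1
ee_pos: [0.4772, 0.0227, 0.1478]
eef_rot: [-0.695, -0.132, 0.695, -0.132]
ft_force: [0.2, 0.3, 0.5]
width: 0.0869
t 10.1 ee [0.4772 0.0227 0.1478] F [0.16 0.27 0.48] w 0.0869 toolx [-0.  0. -1.]
units [ 0.475  0.002 -0.002] align rotvec tool
```

```bash
python3 -m pendant '.08 0 -.002 0 0 0;.16 0 -.002 0 0 0;.24 0 -.002 0 0 0;.32 0 -.002 0 0 0;.4 0 -.002 0 0 0;.45 0 -.002 0 0 0;.475 0 -.002 0 0 0;.475 0 -.002 0 0 0'
python3 go.py M .029
python3 -m pendant '0 0 0 0 0 0;0 0 0 0 0 0;0 0 0 0 0 0;0 0 0 0 0 0;0 0 0 0 0 0;0 0 0 0 0 0;0 0 0 0 0 0;0 0 0 0 0 0' -1 25
python3 go.py M .029
```

```text
time: 10.9
ee_pos: [0.4775, 0.0225, 0.0287]
eef_rot: [-0.694, -0.132, 0.695, -0.132]
ft_force: [0.8, 0.5, 0.9]
width: 0.0871
t 10.9 ee [0.4775 0.0225 0.0287] F [0.81 0.48 0.86] w 0.0871 toolx [-0.001  0.    -1.   ]
units [-0.001  0.001 -0.002] align rotvec tool
time: 11.7
ee_pos: [0.4778, 0.0224, 0.0292]
eef_rot: [0.695, 0.132, -0.695, 0.132]
ft_force: [-1.6, -1.3, 4.6]
width: 0.0543
t 11.7 ee [0.4778 0.0224 0.0292] F [-1.64 -1.31  4.64] w 0.0543 toolx [ 0. -0. -1.]
units [ 0.001 -0.    -0.001] align rotvec tool
```

```bash
python3 -m pendant '-.03 0 0 0 0 0;-.07 0 0 0 0 0;-.11 0 0 0 0 0;-.15 0 0 0 0 0;-.19 0 0 0 0 0;-.21 0 0 0 0 0;-.21 0 0 0 0 0;-.21 0 0 0 0 0'
for i in 1 2 3; do python3 -m pendant '0 0 0 0 0 0;0 0 0 0 0 0;0 0 0 0 0 0'|grep ft_; done
python3 -m pendant '.04 0 0 0 0 0;.09 0 0 0 0 0;.14 0 0 0 0 0;.17 0 0 0 0 0;.19 0 0 0 0 0;.2 0 0 0 0 0;.206 0 0 0 0 0;.21 0 0 0 0 0'
python3 -m pendant '.003 0 0 0 0 0;.003 0 0 0 0 0;.003 0 0 0 0 0'
python3 go.py M .029
```

```text
time: 12.5
ee_pos: [0.4776, 0.0223, 0.0814]
eef_rot: [-0.695, -0.132, 0.695, -0.132]
ft_force: [0.5, -0.1, -3.0]
width: 0.0541
ft_force: [-0.4, -0.0, -2.5]
ft_force: [0.6, 0.0, -2.9]
ft_force: [-0.2, 0.4, -3.3]
time: 14.2
ee_pos: [0.478, 0.0225, 0.0292]
eef_rot: [0.695, 0.132, -0.695, 0.132]
ft_force: [-2.3, -0.5, 6.2]
width: 0.0543
time: 14.5
ee_pos: [0.478, 0.0224, 0.0292]
eef_rot: [0.695, 0.131, -0.695, 0.132]
ft_force: [-3.4, 0.8, 7.8]
width: 0.0541
t 14.5 ee [0.478  0.0224 0.0292] F [-3.42  0.83  7.84] w 0.0541 toolx [ 0.001 -0.001 -1.   ]
units [ 0.001 -0.    -0.   ] align rotvec tool
```

Middle weighs about 2.9 N, against 6.1 N for left, and it is now seated on the mat. Next I'll release it and go to the right tin.

```bash
python3 -m pendant '0 0 0 0 0 0;0 0 0 0 0 0;0 0 0 0 0 0;0 0 0 0 0 0;0 0 0 0 0 0;0 0 0 0 0 0' 1 25
python3 -m pendant '-.05 0 0 0 0 0;-.12 0 0 0 0 0;-.2 0 0 0 0 0;-.28 0 0 0 0 0;-.36 0 0 0 0 0;-.44 0 0 0 0 0;-.48 0 0 0 0 0;-.48 0 0 0 0 0'
python3 go.py R .15
```

```text
time: 15.1
ee_pos: [0.4777, 0.0224, 0.0283]
eef_rot: [0.695, 0.132, -0.695, 0.132]
ft_force: [0.2, 0.0, 0.2]
width: 0.0858
time: 15.9
ee_pos: [0.4786, 0.0225, 0.1499]
eef_rot: [0.696, 0.131, -0.694, 0.132]
ft_force: [-0.8, 0.4, -0.2]
width: 0.0873
t 15.9 ee [0.4786 0.0225 0.1499] F [-0.85  0.39 -0.16] w 0.0873 toolx [ 0.003 -0.001 -1.   ]
units [0.    0.676 0.056] align rotvec tool
```

```bash
python3 -m pendant '0 .1 .01 0 0 0;0 .25 .02 0 0 0;0 .4 .035 0 0 0;0 .55 .045 0 0 0;0 .64 .05 0 0 0;0 .676 .055 0 0 0;0 .676 .055 0 0 0;0 .676 .055 0 0 0'
python3 -m pendant '0 0 0 0 0 0;0 0 0 0 0 0;0 0 0 0 0 0'
python3 go.py R .029
```

```text
time: 16.7
ee_pos: [0.5265, -0.1382, 0.1479]
eef_rot: [-0.694, -0.133, 0.695, -0.132]
ft_force: [0.2, -0.2, -0.4]
width: 0.087
time: 17.0
ee_pos: [0.5268, -0.1392, 0.1485]
eef_rot: [0.695, 0.132, -0.695, 0.132]
ft_force: [0.3, -0.5, -0.6]
width: 0.087
t 17.0 ee [ 0.5268 -0.1392  0.1485] F [ 0.26 -0.47 -0.57] w 0.087 toolx [ 0. -0. -1.]
units [ 0.478  0.004 -0.001] align rotvec tool
```

```bash
python3 -m pendant '.08 .003 -.001 0 0 0;.16 .003 -.001 0 0 0;.24 .003 -.001 0 0 0;.32 .003 -.001 0 0 0;.4 .003 -.001 0 0 0;.45 .003 -.001 0 0 0;.478 .003 -.001 0 0 0;.478 .003 -.001 0 0 0'
python3 go.py R .029
python3 -m pendant '0 0 0 0 0 0;0 0 0 0 0 0;0 0 0 0 0 0;0 0 0 0 0 0;0 0 0 0 0 0;0 0 0 0 0 0;0 0 0 0 0 0;0 0 0 0 0 0' -1 25
python3 go.py R .029
```

```text
time: 17.8
ee_pos: [0.527, -0.1403, 0.0283]
eef_rot: [-0.694, -0.132, 0.695, -0.132]
ft_force: [-0.3, 0.2, 0.8]
width: 0.0868
t 17.8 ee [ 0.527  -0.1403  0.0283] F [-0.31  0.18  0.77] w 0.0868 toolx [-0.001  0.    -1.   ]
units [-0.003 -0.    -0.002] align rotvec tool
time: 18.6
ee_pos: [0.5274, -0.1405, 0.029]
eef_rot: [0.695, 0.132, -0.695, 0.132]
ft_force: [-0.7, 0.3, 3.8]
width: 0.0528
t 18.6 ee [ 0.5274 -0.1405  0.029 ] F [-0.69  0.32  3.81] w 0.0528 toolx [ 0. -0. -1.]
units [-0.    -0.002 -0.001] align rotvec tool
```

```bash
python3 -m pendant '-.03 0 0 0 0 0;-.07 0 0 0 0 0;-.11 0 0 0 0 0;-.15 0 0 0 0 0;-.19 0 0 0 0 0;-.21 0 0 0 0 0;-.21 0 0 0 0 0;-.21 0 0 0 0 0'
for i in 1 2 3; do python3 -m pendant '0 0 0 0 0 0;0 0 0 0 0 0;0 0 0 0 0 0'|grep ft_; done
python3 go.py R .029
```

```text
time: 19.4
ee_pos: [0.5271, -0.1406, 0.0811]
eef_rot: [-0.695, -0.132, 0.695, -0.132]
ft_force: [-0.3, 0.1, -2.3]
width: 0.0528
ft_force: [-0.2, -0.7, -2.5]
ft_force: [-0.3, -0.2, -2.1]
ft_force: [0.1, -0.3, -2.0]
t 20.3 ee [ 0.5273 -0.1405  0.0813] F [ 0.06 -0.26 -2.05] w 0.0529 toolx [ 0. -0. -1.]
units [ 0.209 -0.002 -0.001] align rotvec tool
```

Right weighs about 2.2 N, so the left tin is the heaviest. Set this one down.

```bash
python3 -m pendant '.04 0 0 0 0 0;.09 0 0 0 0 0;.14 0 0 0 0 0;.17 0 0 0 0 0;.19 0 0 0 0 0;.2 0 0 0 0 0;.206 0 0 0 0 0;.21 0 0 0 0 0'
python3 -m pendant '.003 0 0 0 0 0;.003 0 0 0 0 0;.003 0 0 0 0 0'
python3 go.py R .029
```

```text
time: 21.1
ee_pos: [0.5275, -0.1405, 0.029]
eef_rot: [0.695, 0.132, -0.695, 0.132]
ft_force: [-0.3, -0.1, 2.5]
width: 0.0531
time: 21.4
ee_pos: [0.5276, -0.1405, 0.029]
eef_rot: [0.695, 0.131, -0.695, 0.132]
ft_force: [-3.3, 0.3, 5.3]
width: 0.0528
t 21.4 ee [ 0.5276 -0.1405  0.029 ] F [-3.29  0.32  5.31] w 0.0528 toolx [ 0.001 -0.001 -1.   ]
units [-0.    -0.002 -0.   ] align rotvec tool
```

```bash
sed -i 's/L=(.4845,.187)/L=(.484,.1877)/' go.py
python3 -m pendant '0 0 0 0 0 0;0 0 0 0 0 0;0 0 0 0 0 0;0 0 0 0 0 0;0 0 0 0 0 0;0 0 0 0 0 0' 1 25
python3 -m pendant '-.05 0 0 0 0 0;-.12 0 0 0 0 0;-.2 0 0 0 0 0;-.28 0 0 0 0 0;-.36 0 0 0 0 0;-.44 0 0 0 0 0;-.48 0 0 0 0 0;-.48 0 0 0 0 0'
python3 -m pendant '0 -.1 -.03 0 0 0;0 -.25 -.09 0 0 0;0 -.4 -.15 0 0 0;0 -.55 -.2 0 0 0;0 -.7 -.25 0 0 0;0 -.8 -.28 0 0 0;0 -.8 -.28 0 0 0;0 -.8 -.28 0 0 0'
python3 go.py L .15
```

```text
time: 22.0
ee_pos: [0.5273, -0.1405, 0.028]
eef_rot: [0.695, 0.132, -0.695, 0.132]
ft_force: [-0.2, -0.1, 0.0]
width: 0.0855
time: 22.8
ee_pos: [0.5282, -0.1406, 0.1498]
eef_rot: [0.696, 0.131, -0.694, 0.132]
ft_force: [0.3, -0.1, -0.2]
width: 0.0872
time: 23.6
ee_pos: [0.5187, 0.0713, 0.1472]
eef_rot: [-0.694, -0.132, 0.695, -0.132]
ft_force: [0.1, -0.6, -0.9]
width: 0.0872
t 23.6 ee [0.5187 0.0713 0.1472] F [ 0.13 -0.57 -0.93] w 0.0872 toolx [-0.001 -0.    -1.   ]
units [-0.011 -0.484 -0.042] align rotvec tool
```

Run:
```python
from h import *
img,W=cloud("top"); cv2.imwrite("pics/top1.png",img)
img,W=cloud("scene"); cv2.imwrite("pics/scene1.png",img)
```

```text
(no output)
```

View pics/scene1.png

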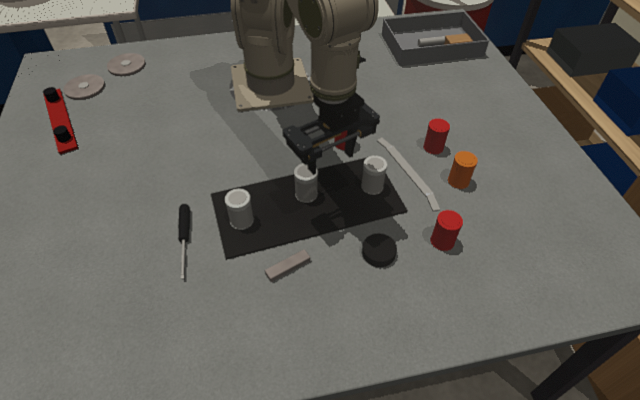

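All three tins stand where they were, at (374,175), (306,183) and (239,209), and the surrounding things are untouched. Now for the left tin.

```bash
python3 -m pendant '0 -.1 -.01 0 0 0;0 -.22 -.02 0 0 0;0 -.34 -.03 0 0 0;0 -.44 -.04 0 0 0;0 -.484 -.042 0 0 0;0 -.484 -.042 0 0 0;0 -.484 -.042 0 0 0;0 -.484 -.042 0 0 0'
python3 -m pendant '0 0 0 0 0 0;0 0 0 0 0 0;0 0 0 0 0 0'
python3 go.py L .029
```

```text
time: 24.5
ee_pos: [0.4854, 0.1858, 0.1478]
eef_rot: [-0.695, -0.131, 0.695, -0.131]
ft_force: [0.0, 0.1, 0.3]
width: 0.0869
time: 24.8
ee_pos: [0.4849, 0.1873, 0.148]
eef_rot: [0.695, 0.131, -0.695, 0.132]
ft_force: [1.0, -0.3, 0.7]
width: 0.0872
t 24.8 ee [0.4849 0.1873 0.148 ] F [ 1.03 -0.26  0.7 ] w 0.0872 toolx [ 0. -0. -1.]
units [ 0.476 -0.003  0.003] align rotvec tool
```

```bash
python3 -m pendant '.08 0 .002 0 0 0;.16 0 .002 0 0 0;.24 0 .002 0 0 0;.32 0 .002 0 0 0;.4 0 .002 0 0 0;.45 0 .002 0 0 0;.476 0 .002 0 0 0;.476 0 .002 0 0 0'
python3 go.py L .029
python3 -m pendant '0 0 0 0 0 0;0 0 0 0 0 0;0 0 0 0 0 0;0 0 0 0 0 0;0 0 0 0 0 0;0 0 0 0 0 0;0 0 0 0 0 0;0 0 0 0 0 0' -1 28
python3 go.py L .229
```

```text
time: 25.6
ee_pos: [0.484, 0.1874, 0.0286]
eef_rot: [-0.694, -0.132, 0.695, -0.132]
ft_force: [-0.1, -0.5, 0.4]
width: 0.0872
t 25.6 ee [0.484  0.1874 0.0286] F [-0.08 -0.47  0.37] w 0.0872 toolx [-0.001 -0.    -1.   ]
units [-0.001 -0.001 -0.   ] align rotvec tool
time: 26.4
ee_pos: [0.4843, 0.1875, 0.0292]
eef_rot: [0.695, 0.132, -0.695, 0.132]
ft_force: [-0.9, 0.1, 2.6]
width: 0.0527
t 26.4 ee [0.4843 0.1875 0.0292] F [-0.9   0.14  2.58] w 0.0527 toolx [ 0. -0. -1.]
units [-0.799 -0.001  0.001] align rotvec tool
```

```bash
python3 -m pendant '-.03 0 0 0 0 0;-.08 0 0 0 0 0;-.14 0 0 0 0 0;-.2 0 0 0 0 0;-.26 0 0 0 0 0;-.32 0 0 0 0 0;-.38 0 0 0 0 0;-.42 0 0 0 0 0'
python3 -m pendant '-.06 0 0 0 0 0;-.12 0 0 0 0 0;-.18 0 0 0 0 0;-.24 0 0 0 0 0;-.3 0 0 0 0 0;-.35 0 0 0 0 0;-.38 0 0 0 0 0;-.38 0 0 0 0 0'
python3 -m pendant '0 0 0 0 0 0;0 0 0 0 0 0;0 0 0 0 0 0;0 0 0 0 0 0;0 0 0 0 0 0;0 0 0 0 0 0;0 0 0 0 0 0;0 0 0 0 0 0'
python3 - <<'E'
from h import *
img,W=cloud("top"); cv2.imwrite("pics/top2.png",img)
img,W=cloud("scene"); cv2.imwrite("pics/scene2.png",img)
p=W[np.isfinite(W[...,0])]
b=p[(abs(p[:,0]-.484)<.035)&(abs(p[:,1]-.188)<.02)&(p[:,2]>.1)]
print("lowest held", np.percentile(b[:,2],[0,2,5]))
s=r.read_state();print(s["ee_pos"],s["ft_force"],abs(s["joint_vel"]).max(),s["time"])
E
```

```text
time: 27.2
ee_pos: [0.4846, 0.1877, 0.1358]
eef_rot: [0.695, 0.132, -0.694, 0.132]
ft_force: [-0.0, -0.4, -6.1]
width: 0.0526
time: 28.0
ee_pos: [0.4847, 0.1878, 0.2301]
eef_rot: [0.695, 0.132, -0.694, 0.132]
ft_force: [-0.4, -0.6, -5.6]
width: 0.0526
time: 28.8
ee_pos: [0.4842, 0.1875, 0.229]
eef_rot: [0.695, 0.132, -0.695, 0.132]
ft_force: [1.0, -0.6, -6.0]
width: 0.0523
lowest held [0.20773714 0.21197197 0.21955467]
[0.48424979 0.18751801 0.22905751] [ 0.5291999  -0.21193737 -5.80273233] 0.0013516337898764718 28.9
```

View pics/scene2.png

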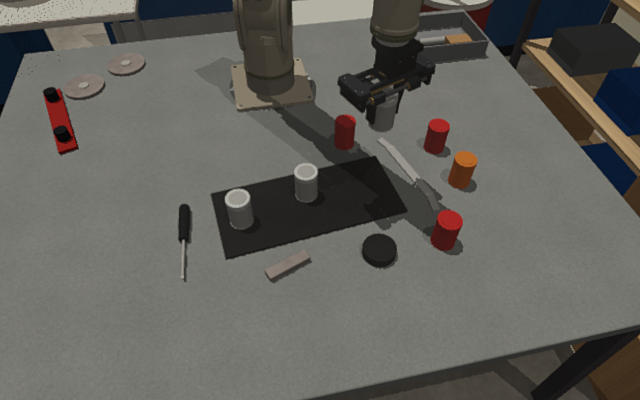

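The left tin is held upright at (380,112), with its underside at z≈0.208, 20 cm above the mat. The other two stand at (306,183) and (239,209), and nothing else has moved.

```bash
python3 -c "from bench import close_job; print(close_job())"
```

```text
the job is handed in; nothing more can be done
None
```

I hefted all three tins from left to right. The left one was the heaviest, and I handed the job in holding it upright and still, about 20 cm above the mat.

| Tin | Measured weight |
|---|---|
| Left | about 6.1 N (0.62 kg) |
| Middle | about 2.9 N (0.30 kg) |
| Right | about 2.2 N (0.22 kg) |

I lifted each tin about 5 cm, lowered it until the force reading showed the mat was carrying it, and released it before moving to the next.

- **Final hold:** The underside of the left tin measured z ≈ 0.208 m against a mat top of 0.008 m. The wrist read about 5.8–6 N, the arm was at rest, and the clock was at 28.9 s of the 72 s allowed.
- **Other things:** In the last picture the middle and right tins stand on the mat. The puck, stone, runner, screwdriver and the red and orange look-alikes look unmoved.
- **Contact force:** Setting the left tin down, I pressed it onto the mat with about 10 N, the highest reading I saw.

No check failed or disagreed.

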